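# Refit the tap knob on the gas ring and hold it pressed in

## Task

The control knob of the small gas ring has come off. Pick it up from the worktop, turn it so that its D-shaped bore matches the flat of the tap spindle, push it fully home on the spindle, then press it right in against the spindle's spring and keep holding it in: the job finishes while you are still holding it pressed down. Leave the small jar and the cutter ring where they are.

Things in the scene. Friction and masses are not known exactly. Their poses are not given: they have to be found in the camera images.
- knob: loose black knob, upright, about 80 g. Origin: centre of underside; z up. Round skirt 50 mm wide, z 0 to 26 mm; on it a wing grip with parallel sides, 14 mm thick (y), 43 mm long (x), z 26 to 48 mm, centred, ending at -x in a pointed nose; pale line on top toward the nose. Underside: blind D bore 20 mm deep, 17.6 mm diameter, its flat 4.3 mm from the axis on the nose's (-x) side
- knob_nose (a point): tip of the knob's pointed nose, 28.5 mm from the axis, 37 mm above the underside
- gas_ring: fixed single-burner gas ring, flat metal body 240 x 240 mm, deck 50 mm above the worktop. Origin: centre of its underside; z up. Burner and pan support (up to 76 mm high) lie 32 mm toward +x; the tap spindle stands at x = -86 mm, y = 0, on the strip along the side nearest the robot
- spindle_top (a point): centre of the top of the upright steel tap spindle, 30 mm above the deck (80 above the worktop) when not pressed; turns and sinks with it. D-shaft 16 mm in diameter, flat 3.5 mm from the axis on the point's -x side, top edge chamfered 2 mm; collar 22 mm wide up to 4 mm over the deck. Knob home: its underside 20 mm below this point, nose on the side of the flat
- tap_plunger (a joint): how far the spindle is pressed in, m: 0 = out, 0.006 = fully in (end stop). Spring: 6.4 N to start moving, 11.2 N at full depth; it comes back out when let go
- tap_spindle (a joint): rotation of the spindle in the gas ring, rad, counterclockwise from above; 0 = flat toward the gas ring's -x side; turns stiffly (0.08 N m), from -0.8 to 0.8
- small_jar: small spice jar with a round lid, 38 mm across and 66 mm high, standing; origin at the centre of its underside. A bystander
- cutter_ring: fluted metal pastry cutter ring, 55 mm across and 30 mm high; origin at the centre of its underside. A bystander
Things that resemble listed ones, but are neither listed nor needed, are in the scene too. What is meant by the knob is not blue, green or yellow, and is the smaller of those in its own colour.

How it is judged:
On the way:
1. the knob has been picked up and brought over the spindle (horizontal distance between knob and spindle_top below 0.02 m and height (world z) of knob above 0.07 m), for 0.1 s.
At the end, for the whole second after the job is handed in: The knob is home on the spindle (underside at least 17.5 mm below the spindle's top, axes within 3 mm, upright within 0.1 rad, nose to the flat's side within 0.3 rad) and at rest, the spindle is pressed in by more than 4 of its 6 mm, and the fingers are still on the knob with more than 3 N (z of knob in the frame of spindle_top below -0.0175 m and horizontal distance between knob and spindle_top below 0.003 m and angle between knob's own z axis and vertical below 0.1 rad and angle between the x axis of knob and the x axis of spindle_top, either way round below 0.3 rad and x of knob_nose in the frame of spindle_top below -0.02 m and value of joint tap_plunger above 0.004 m and contact force between the fingers and knob above 3 N and linear speed of knob below 0.02 m/s); the arm keeps its last pose, push and grip.
It fails at once if the small jar is moved more than 30 mm (distance of small_jar from where it was at the start of the episode above 0.03 m).
It fails at once if the cutter ring is moved more than 30 mm (distance of cutter_ring from where it was at the start of the episode above 0.03 m).
It also fails if it takes over 38 s, if anything falls off the work surface, if the arm or the gripper's body presses on something with over 40 N, if the wrist force passes 120 N, or if a joint passes its speed limit or range.

## Robot

A 7-joint arm with a two-finger parallel gripper is mounted at the origin on a cart in front of the work surface, level with it; the furniture and walls round the work are solid. World frame = base frame: x ahead of the robot, y to its left, z up, the work surface at z = 0. Lengths are in m, angles in rad, forces in N, time in s.
With the tool pointing down it reaches from about 0.4 to 0.875 m from the base axis. Payload 19.3 kg.
Tool frame: the origin (TCP) lies midway between the tips of the shut fingers; the grasp point (between the pads) lies 19 mm behind it; z points along the fingers, y is the direction in which the jaws open and shut (so a half turn about z gives the same grasp; the last joint's range is limited). The gripper opens to 85 mm and grips with 20 to 120 N. Pads are 22 mm wide; open, the fingers measure 114 mm over their backs; the gripper's body (76 mm by 85 mm) begins 54 mm behind the grasp point. The pads swing forward as they close: fully open they stand 13 mm farther back than shut.
Start: joints at [1.215, 0.521, -0.036, 1.599, 0.021, 1.021, -0.113], TCP at [0.176, -0.6, 0.231] pointing down, gripper open.
Joint ranges: [-2.91, 2.91], [-0.3, 2.13], [-1.5, 1.42], [0.17, 2.43], [-1.26, 4.41], [0.16, 1.93], [-2.52, 2.52]. Speed limits (rad/s): [1.89, 1.89, 2.39, 2.39, 3.01, 3.01, 3.01].

## Interface

Orientations are given as [roll, pitch, yaw] about the fixed x, y, z axes, in that order (R = Rz(yaw) Ry(pitch) Rx(roll)).
In Python, from workcell import bot gives the robot as it stands.
- The arm moves only by the tool servo_tool, never from a script. Its argument "plan" is a list of rows, each a list of 5 numbers: the shift along the world's x, y, z in mm, then the turn about the world's z in rad, then the gripper's target within -1 to 1 (shut at 1, half-way at 0, fully open at -1). In form: [[tx, ty, tz, yaw, jaw], ...]. A call has exactly 10 rows; each row is the pose to reach, as a shift and turn from the pose commanded when the call began; what a row does not reach only later rows make up. A row lasts 1/12 s, in which the tool goes at most 41.7 mm and 7.16 degrees, less where a joint would pass 70% of its speed; a pose out of reach is approached as far as the arm can. A call with a gripper value outside its range is refused whole. The fingers move at their own pace and stop on an object; "squeeze" is the grip in N (left out, the last holds). Time passes only in rows, so rows that repeat a pose let the fingers close, or fill a call up. It gives the time, the measured TCP pose, the force and the opening at its end, in the units of the state.
- bot.observe(): the state, without advancing time (a new reading comes with each control period).
- bot.grab_frame(name): name is "scene" or "side" or "wrist"; returns the picture (400x640x3 uint8, blue, green, red); there is no depth.
- bot.calibration(name): a dict with "fx", "fy", "cx", "cy" (pixels), "T" (4x4, takes a point from camera to world coordinates). Camera axes: x right, y down, z forward; pixel columns grow to the right and rows downward; lengths in m; the calibration is good to about 2 mm. A picture is of the moment at which its call begins: read the wrist's pose just before it. calibration takes no time and is no camera call; for the wrist camera it gives the pose at the moment of the call.
- bot.job_done(): hands the job in, once; it reports no verdict.
The state is a dict: "clock": time; "qpos": joint angles; "qd": joint speeds; "joint_efforts": joint torques, N m; "position": TCP position; "tool_rot": TCP orientation; "force": force on the tool from outside, world axes, zero at the start; "moment": the same for the moment, N m; "grip_width": finger opening in m.
Only numpy, scipy, OpenCV 4.12 (cv2) and the standard library are available. Lean on these libraries where they do the work, as an engineer would, in place of code of your own. Each camera call takes 0.05 s, during which the arm holds its last target.

## Working session

There is one attempt and no reset: what is moved stays moved. The work goes in short steps, Python scripts to look and compute and a tool call to move; the robot and the scene stay as the last step left them, time stands still between calls to the robot, and variables do not carry over. Pictures are saved under pics/ and viewed, and the job is handed in when it is done.

Besides the shell and the picture viewer there is one more tool, called by a JSON object that holds its "api" and its "payload", one argument or row to a line. servo_tool: Moves the arm, as the interface text tells. Its arguments: {"type":"object","properties":{"plan":{"type":"array","items":{"type":"array","items":{"type":"number"}}},"squeeze":{"type":"number"}},"required":["plan"]}

```bash
mkdir -p pics; ls
python3 - <<'E'
from workcell import bot
import cv2
s=bot.observe();print({k:s[k] for k in('clock','position','tool_rot','force','grip_width')})
for n in('scene','side','wrist'):
    c=bot.calibration(n);print(n,c)
    cv2.imwrite(f'pics/{n}0.png',bot.grab_frame(n))
E
```

```text
pics
{'clock': 0.0, 'position': array([ 0.17605613, -0.59934427,  0.23071217]), 'tool_rot': array([-3.14045755e+00,  1.14509432e-04,  2.85767211e-01]), 'force': array([-0.11220294, -1.01207463,  0.10373953]), 'grip_width': 0.0851680389250822}
scene {'fx': 492.70876535122676, 'fy': 492.70876535122676, 'cx': 323.275140804093, 'cy': 196.38682049429565, 'T': array([[-0.77147134, -0.41116277,  0.48556888,  0.09614005],
       [-0.63623756,  0.50548119, -0.58282977,  0.45823523],
       [-0.00580803, -0.75857362, -0.65156145,  0.65656346],
       [ 0.        ,  0.        ,  0.        ,  1.        ]])}
side {'fx': 440.37353137102116, 'fy': 440.37353137102116, 'cx': 317.9146813995914, 'cy': 194.8501115539982, 'T': array([[-0.86585702, -0.21565198,  0.45142645,  0.14335868],
       [-0.50019115,  0.3550802 , -0.7897638 ,  0.61697224],
       [ 0.01002153, -0.90962205, -0.4153159 ,  0.45881484],
       [ 0.        ,  0.        ,  0.        ,  1.        ]])}
wrist {'fx': 289.41480722723594, 'fy': 289.41480722723594, 'cx': 319.18214553531953, 'cy': 197.0989850768536, 'T': array([[ 2.82149582e-01, -9.23462669e-01, -2.60015986e-01,
         2.42798051e-01],
       [-9.59370346e-01, -2.71699802e-01, -7.60773137e-02,
        -5.80333065e-01],
       [-3.91732856e-04,  2.70916809e-01, -9.62602685e-01,
         3.73766885e-01],
       [ 0.00000000e+00,  0.00000000e+00,  0.00000000e+00,
         1.00000000e+00]])}
```

View pics/scene0.png

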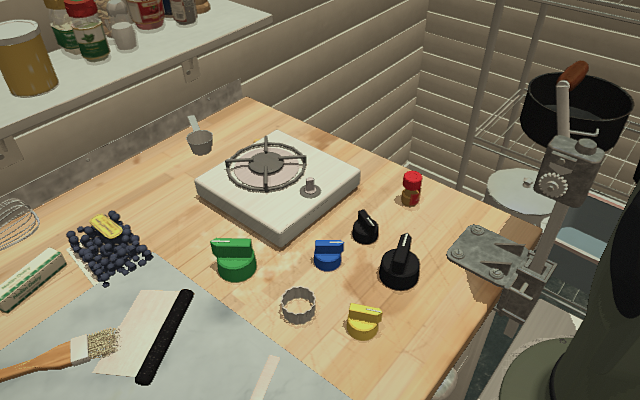

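View pics/side0.png

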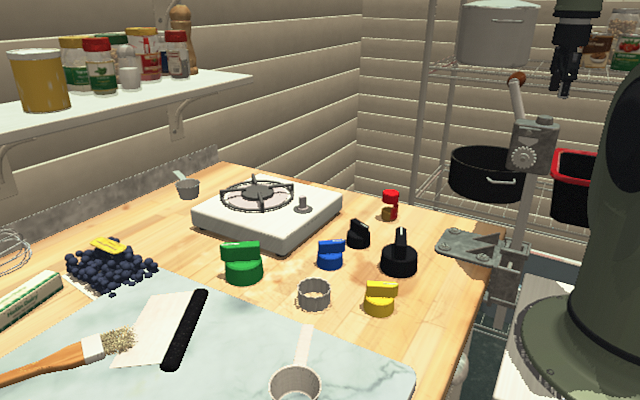

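View pics/wrist0.png

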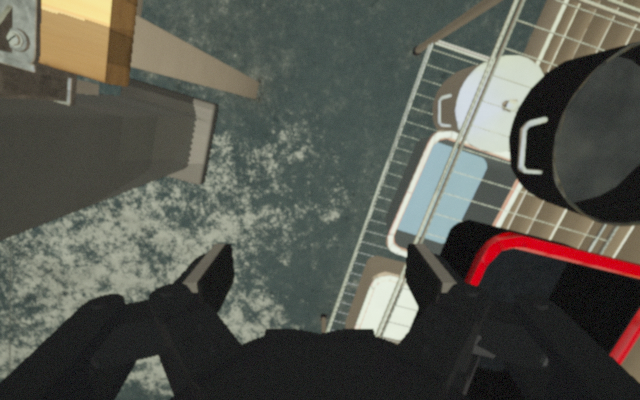

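The scene view shows two black knobs, a small one at (366,228) and a large one at (400,265). There are also green (235,260), blue (328,255) and yellow (364,320) knobs. The small black one fits, since it isn't coloured and is the smaller of the two blacks. The spindle is at (310,185), the jar at (411,188) and the cutter at (298,305). I'll confirm this in an enlarged crop.

```bash
cat > h.py <<'E'
import numpy as np,cv2
from workcell import bot
def ray(c,p):
    d=np.array([(p[0]-c['cx'])/c['fx'],(p[1]-c['cy'])/c['fy'],1.]);T=np.array(c['T']);return T[:3,3],T[:3,:3]@d
def onz(c,p,z):
    o,d=ray(c,p);return o+d*(z-o[2])/d[2]
def proj(c,P):
    T=np.array(c['T']);q=T[:3,:3].T@(np.array(P)-T[:3,3]);return np.array([c['fx']*q[0]/q[2]+c['cx'],c['fy']*q[1]/q[2]+c['cy']])
def tri(a):
    A=np.zeros((3,3));b=np.zeros(3)
    for c,p in a:
        o,d=ray(c,p);d=d/np.linalg.norm(d);M=np.eye(3)-np.outer(d,d);A+=M;b+=M@o
    return np.linalg.solve(A,b)
E
python3 - <<'E'
import cv2,numpy as np
from h import *
a=cv2.imread('pics/scene0.png');b=cv2.imread('pics/side0.png')
A=cv2.resize(a[165:295,285:435],None,fx=4,fy=4,interpolation=2)[:, :]
A=cv2.resize(a[170:300,290:430],(560,520),interpolation=2)
cv2.imwrite('pics/crop_s.png',A)
B=cv2.resize(b[180:290,285:425],(700,550),interpolation=2)
cv2.imwrite('pics/crop_d.png',B)
c=bot.calibration('scene');d=bot.calibration('side')
print('knob rough',onz(c,(366,230),.026),'spindle',onz(c,(310,180),.08),onz(d,(303,198),.08))
for n,im,cc in(('sc',a,c),('si',b,d)):
    m=(im.max(2)<60).astype(np.uint8);k,l,s,ce=cv2.connectedComponentsWithStats(m)
    for i in range(1,k):
        if s[i,4]>150:print(n,s[i],ce[i])
E
```

```text
knob rough [ 0.44610591 -0.08246753  0.026     ] spindle [ 0.5749672  -0.07811205  0.08      ] [ 0.57336338 -0.07421987  0.08      ]
sc [ 52  27  57  31 615] [81.01300813 44.66178862]
sc [  520    72   120   328 15897] [592.30961817 276.9631377 ]
sc [ 569   75   65   77 3409] [598.46553241 109.98181285]
sc [352 210  26  34 611] [364.36333879 229.03927987]
sc [  78  227   75   59 1261] [111.04361618 252.22918319]
sc [ 379  234   40   57 1501] [399.43171219 266.8461026 ]
sc [ 447  256  104  144 1962] [494.90927625 340.52395515]
sc [512 270  33  27 402] [527.83830846 283.01741294]
sc [ 135  289   59   96 1559] [163.68377165 338.0609365 ]
si [553   0  50  19 451] [574.66740576  11.88248337]
si [ 549   23   63   74 2207] [571.40144993  52.66923425]
si [  550    53    90   314 12510] [604.39320544 203.17905675]
si [ 90  76  27  13 209] [103.55980861  83.04784689]
si [ 448  125   80   79 3582] [485.6811837  173.61697376]
si [347 219  23  30 523] [357.71319312 235.60229446]
si [ 380  228   37   50 1218] [398.67323481 257.88423645]
si [  65  248   94   47 1297] [108.65227448 268.92829607]
si [ 160  289   48   83 1375] [183.99345455 331.672     ]
```

View pics/crop_s.png

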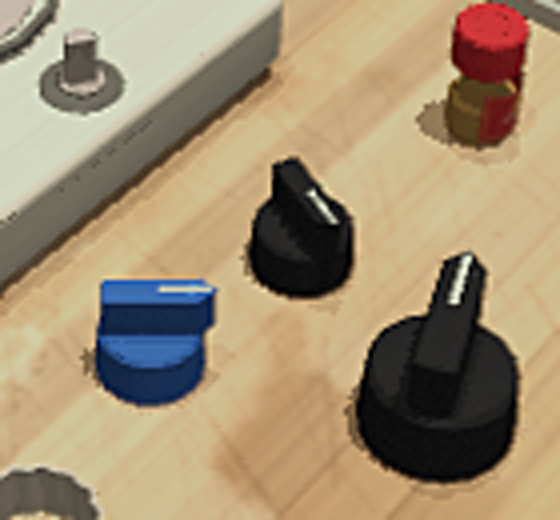

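View pics/crop_d.png

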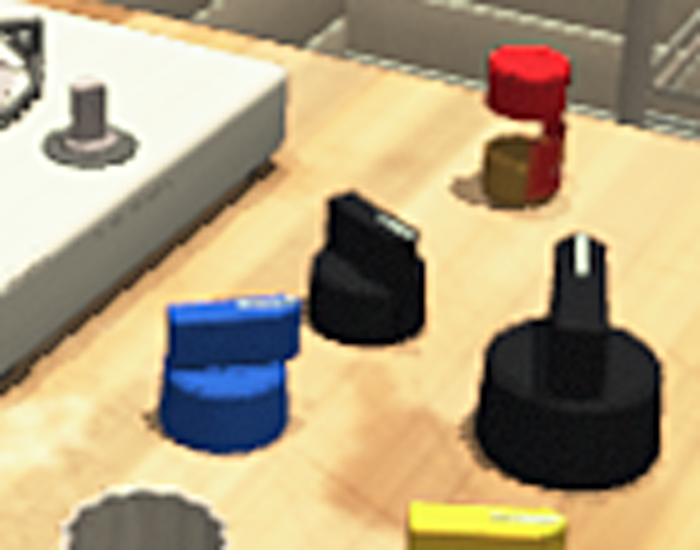

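The crop confirms it: the small black knob is at about (365,229) and its pale line points lower-right in the scene view. Next I'll measure its direction and work out the approach.

Run:
```python
from h import *
c=bot.calibration('scene');d=bot.calibration('side')
l=[onz(c,p,.048) for p in((367,217.5),(374.5,225.5))];print(l,np.arctan2(*(l[1]-l[0])[[1,0]]))
l=[onz(d,p,.048) for p in((285+378/5,180+213/5),(285+414/5,180+238/5))];print(l,np.arctan2(*(l[1]-l[0])[[1,0]]))
# spindle top centre
for cc,p in((c,(290+80/4,170+37/4)),(d,(285+88/5,180+82/5))):print(onz(cc,p,.08))
# deck corners at .05 scene
for p in((197,180),(279,233),(360,170),(250,133)):print(p,onz(c,p,.05))
# base
print(onz(c,(290+302/4,170+295/4),0),onz(d,(285+368/5,180+341/5),0))
print('jar',onz(c,(411,205),0),'cut',onz(c,(298,320),0),'blue',onz(c,(328,262),.0), 'big',onz(c,(400,285),0))
```

```text
[array([ 0.45126592, -0.09081154,  0.048     ]), array([ 0.4288628 , -0.08232942,  0.048     ])] 2.7796578081763315
[array([ 0.45161094, -0.09364478,  0.048     ]), array([ 0.4309507 , -0.08218987,  0.048     ])] 2.6353452232803942
[ 0.57642916 -0.07981271  0.08      ]
[ 0.57816671 -0.08041431  0.08      ]
(197, 180) [0.77271194 0.03442621 0.05      ]
(279, 233) [0.54573231 0.0397215  0.05      ]
(360, 170) [ 0.5426877  -0.19392136  0.05      ]
(250, 133) [ 0.81246668 -0.14847268  0.05      ]
[ 0.44021613 -0.07496735  0.        ] [ 0.44536997 -0.07656492  0.        ]
jar [ 0.43240439 -0.21944586  0.        ] cut [4.25358335e-01 1.27936658e-01 1.11022302e-16] blue [0.4655091  0.00320114 0.        ] big [ 0.33873293 -0.03362457  0.        ]
```

Run:
```python
from h import *
c=bot.calibration('scene');d=bot.calibration('side')
print('opener handle',tri([(c,(572,72)),(d,(517,78))]),'gearbox',tri([(c,(585,145)),(d,(546,120))]),tri([(c,(558,190)),(d,(530,170))]))
print('pot',tri([(c,(630,105)),(d,(525,160))]))
print('plate',tri([(c,(448,255)),(d,(437,243))]))
```

```text
opener handle [ 0.24003713 -0.28938604  0.32076945] gearbox [ 0.17360144 -0.18917894  0.27345748] [ 0.18328843 -0.19913543  0.18081948]
pot [ 0.23127726 -1.13405484 -0.10571041]
plate [ 0.30016602 -0.11231673  0.03684014]
```

{"api": "servo_tool", "payload": {
  "plan": [
    [30, 10, 25, 0, -1],
    [60, 20, 50, 0, -1],
    [90, 30, 75, 0, -1],
    [120, 40, 100, 0, -1],
    [150, 55, 120, 0, -1],
    [180, 75, 135, 0, -1],
    [210, 100, 140, 0, -1],
    [235, 130, 140, 0, -1],
    [250, 165, 140, 0, -1],
    [260, 200, 140, 0, -1]
  ]
}}

```text
clock: 0.98
position: [0.4377, -0.3975, 0.3706]
tool_rot: [-3.141, 0.0, 0.287]
force: [1.1, -0.6, -0.4]
grip_width: 0.0856
```

{"api": "servo_tool", "payload": {
  "plan": [
    [2, 35, 0, -0.1, -1],
    [5, 72, 0, -0.2, -1],
    [8, 110, 0, -0.3, -1],
    [10, 148, 0, -0.4, -1],
    [12, 186, -10, -0.5, -1],
    [12, 222, -25, -0.6, -1],
    [12, 255, -45, -0.68, -1],
    [12, 280, -70, -0.72, -1],
    [12, 300, -95, -0.72, -1],
    [12, 307, -120, -0.72, -1]
  ]
}}

```text
clock: 1.82
position: [0.448, -0.0896, 0.2505]
tool_rot: [-3.141, -0.0, -0.431]
force: [0.7, -0.3, -0.5]
grip_width: 0.0853
```

```bash
cat > snap.py <<'E'
import sys;from h import *
import pickle
n=sys.argv[1]
for cam in sys.argv[2:]:
    c=bot.calibration(cam);im=bot.grab_frame(cam);cv2.imwrite(f'pics/{cam}{n}.png',im);pickle.dump(c,open(f'pics/{cam}{n}.pkl','wb'))
s=bot.observe();print(s['clock'],s['position'],s['tool_rot'],s['force'],s['grip_width'],np.round(s['qpos'],2))
E
python3 snap.py 1 wrist
```

```text
1.8667 [ 0.44630677 -0.08952513  0.24640869] [ 3.14092329  0.00484547 -0.43068685] [-1.65486099  1.80171326 -5.96709017] 0.0853268177696882 [ 0.24  0.24 -0.2   2.    0.06  0.91 -2.  ]
```

View pics/wrist1.png

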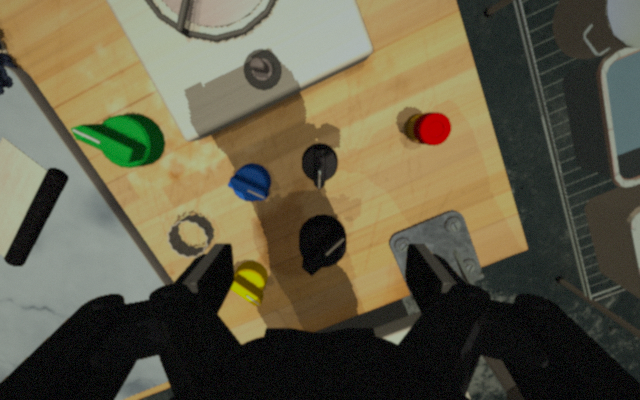

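```bash
python3 snap.py 2 wrist; python3 snap.py 3 wrist
python3 - <<'E'
import cv2
im=cv2.imread('pics/wrist3.png');cv2.imwrite('pics/c3.png',cv2.resize(im[30:210,220:360],(616,792)[::1],interpolation=2)[:600])
cv2.imwrite('pics/c3.png',cv2.resize(im[40:200,230:370],(525,600),interpolation=2))
E
```

```text
1.9167 [ 0.44657474 -0.09119843  0.24874612] [ 3.14036384  0.0049258  -0.43159848] [-0.43432571  0.22698989  0.31893469] 0.0854450478146554 [ 0.24  0.24 -0.2   1.99  0.06  0.92 -1.99]
1.9667 [ 0.44755734 -0.09245453  0.25075331] [ 3.14083567e+00  2.52317135e-03 -4.33158130e-01] [ 0.57591853 -0.84776022  1.57305635] 0.08532039700230516 [ 0.24  0.24 -0.2   1.99  0.06  0.92 -1.99]
```

View pics/c3.png

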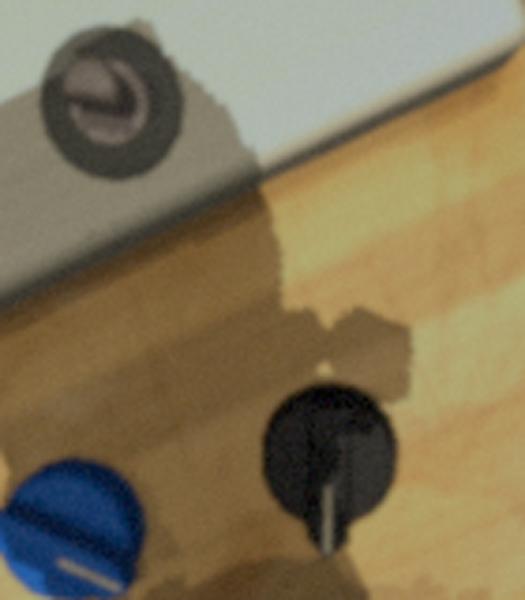

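Run:
```python
from h import *;import pickle
c=pickle.load(open('pics/wrist3.pkl','rb'));im=cv2.imread('pics/wrist3.png')
f=lambda x,y:(230+(x+.5)/3.75-.5,40+(y+.5)/3.75-.5)
a,b=onz(c,f(328,485),.048),onz(c,f(327,552),.048);print(a,b,np.arctan2(*(b-a)[[1,0]]))
# skirt outline: points left/right/top extents -> centre at mid height
print('skirt mid',onz(c,f(330,452),.013),onz(c,f(330,452),.026))
print('left/right at .026',onz(c,f(263,450),.026),onz(c,f(397,450),.026))
print('spindle top',onz(c,f(88,80),.08),'collar',onz(c,f(112,102),.05))
print(c['T'][:3,3])
for P in ((.45,-.09,0),):
  print(proj(c,P))
m=(im[130:200,290:350].max(2)<75).astype(np.uint8)
k,l,s,ce=cv2.connectedComponentsWithStats(m)
print([(s[i],ce[i]+[290,130]) for i in range(1,k) if s[i,4]>50])
```

```text
[ 0.45387344 -0.09201175  0.048     ] [ 0.43396021 -0.08243862  0.048     ] 2.693469484831145
skirt mid [ 0.45842176 -0.09466532  0.013     ] [ 0.46020824 -0.09554793  0.026     ]
left/right at .026 [ 0.47028667 -0.07528351  0.026     ] [ 0.45135894 -0.11638391  0.026     ]
spindle top [ 0.58335631 -0.08259238  0.08      ] collar [ 0.582322   -0.08249329  0.05      ]
[ 0.51042062 -0.12035527  0.39138762]
[317.15656731 165.72419142]
[(array([  10,   12,   35,   45, 1088], dtype=int32), array([317.01194853, 161.04136029]))]
```

{"api": "servo_tool", "payload": {
  "plan": [
    [3, -1, -20, -0.014, 0],
    [6, -2, -45, -0.014, 0],
    [9, -3, -70, -0.014, 0],
    [11, -3, -95, -0.014, 0],
    [11, -3, -118, -0.014, 0],
    [11, -3, -135, -0.014, 0],
    [11, -3, -147, -0.014, 0],
    [11, -3, -154, -0.014, 0],
    [11, -3, -157, -0.014, 0],
    [11, -3, -157, -0.014, 0]
  ]
}}

```text
clock: 2.8
position: [0.4597, -0.0963, 0.0948]
tool_rot: [3.141, -0.001, -0.449]
force: [0.9, -0.5, -0.5]
grip_width: 0.0428
```

```bash
python3 snap.py 4 wrist
```

```text
2.85 [ 0.45979025 -0.09619742  0.0951124 ] [-3.14150109e+00 -1.06430507e-03 -4.48867490e-01] [ 0.2606004   0.22328963 -0.15315643] 0.042892919007084584 [ 0.2   0.5  -0.16  2.11  0.15  0.54 -2.08]
```

View pics/wrist4.png

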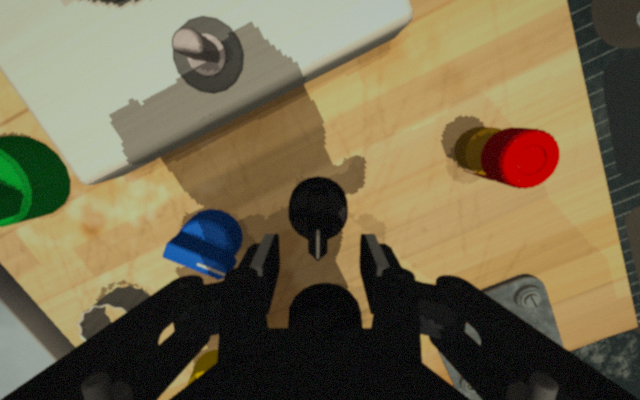

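Run:
```python
from h import *;import pickle
im=cv2.imread('pics/wrist4.png')
A=cv2.resize(im[165:275,265:395],(520,440),interpolation=2);B=cv2.resize(im[0:110,150:280],(520,440),interpolation=2)
cv2.imwrite('pics/c4.png',np.clip(A*2.,0,255));cv2.imwrite('pics/c4b.png',B)
```

```text
[ WARN:0@0.774] global loadsave.cpp:1063 imwrite_ Unsupported depth image for selected encoder is fallbacked to CV_8U.
```

View pics/c4.png

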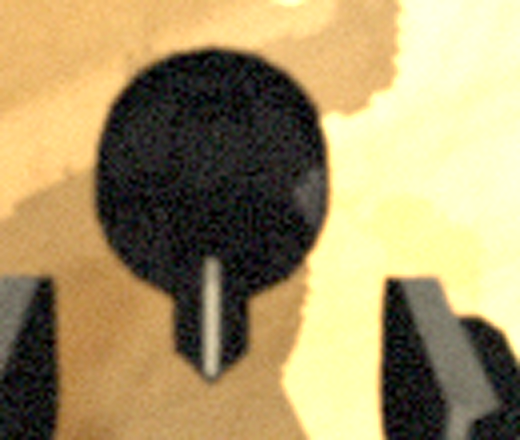

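View pics/c4b.png

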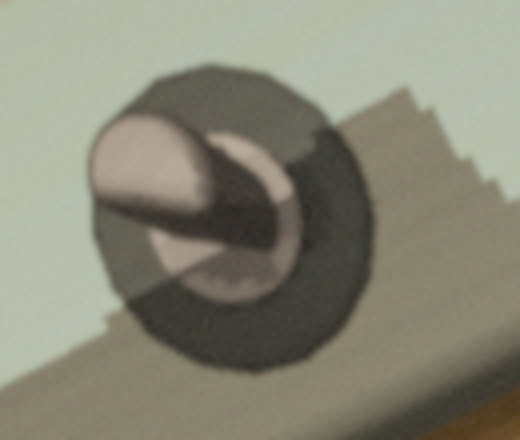

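Run:
```python
from h import *;import pickle
c=pickle.load(open('pics/wrist4.pkl','rb'))
f=lambda x,y:(265+(x+.5)/4-.5,165+(y+.5)/4-.5)
g=lambda x,y:(150+(x+.5)/4-.5,(y+.5)/4-.5)
a,b=onz(c,f(211,258),.048),onz(c,f(212,374),.048);print(a,b,np.linalg.norm(a-b),np.arctan2(*(b-a)[[1,0]]))
n=onz(c,f(212,382),.048);print('nose edge',n)
l,r=onz(c,f(96,185),.026),onz(c,f(327,180),.026);print('skirt',l,r,(l+r)/2,np.linalg.norm(l-r))
w1,w2=onz(c,f(174,330),.048),onz(c,f(248,330),.048);print('wing mid',(w1+w2)/2,np.linalg.norm(w1-w2))
e1,e2=onz(c,g(97,197),.079),onz(c,g(200,213),.079);print('flat edge',e1,e2,np.linalg.norm(e1-e2),np.arctan2(*(e2-e1)[[1,0]])+np.pi/2)
for r_,z in((11,.054),(8,.08)):
  pass
col=[onz(c,g(x,y),.054) for x,y in((148,235),(300,215),(228,303))];print('collar pts',col)
ds=[onz(c,g(x,y),.05) for x,y in((90,200),(373,220),(215,66),(255,372))];print('disc',ds,np.mean(ds,0))
e=cv2.fitEllipse(np.array([(97,160),(110,130),(140,115),(175,120),(203,145)],np.float32));print(e)
for p in((140,115),(97,160),(120,120),(90,175)):print(onz(c,g(*p),.08))
```

```text
[ 0.45376806 -0.09200305  0.048     ] [ 0.43343267 -0.08236841  0.048     ] 0.02250231999905943 2.699134539799598
nose edge [ 0.43199078 -0.08167143  0.048     ]
skirt [ 0.46900621 -0.07462609  0.026     ] [ 0.45062593 -0.11512302  0.026     ] [ 0.45981607 -0.09487456  0.026     ] 0.04447286582737202
wing mid [ 0.44133568 -0.08598986  0.048     ] 0.013242418719505277
flat edge [ 0.58264156 -0.07511343  0.079     ] [ 0.57552616 -0.08570265  0.079     ] 0.012757762724296982 -0.5916496455262545
collar pts [array([ 0.58470963, -0.07093211,  0.054     ]), array([ 0.5774099 , -0.09219771,  0.054     ]), array([ 0.57181001, -0.07655551,  0.054     ])]
disc [array([ 0.59378095, -0.06459827,  0.05      ]), array([ 0.57333936, -0.10084403,  0.05      ]), array([ 0.60069361, -0.0904723 ,  0.05      ]), array([ 0.56270766, -0.07400971,  0.05      ])] [ 0.58263039 -0.08248108  0.05      ]
((153.4895477294922, 166.37420654296875), (102.21495819091797, 114.7687759399414), 112.08198547363281)
[ 0.58762154 -0.08518804  0.08      ]
[ 0.58573673 -0.07773106  0.08      ]
[ 0.58821829 -0.08269599  0.08      ]
[ 0.58470848 -0.076028    0.08      ]
```

{"api": "servo_tool", "payload": {
  "plan": [
    [-1, 1, -15, 0.004, 0],
    [-1, 1, -35, 0.004, 0],
    [-1, 1, -50, 0.004, 0],
    [-1, 1, -60, 0.004, 0],
    [-1, 1, -66, 0.004, 0],
    [-1, 1, -66, 0.004, 0],
    [-1, 1, -66, 0.004, 1],
    [-1, 1, -66, 0.004, 1],
    [-1, 1, -66, 0.004, 1],
    [-1, 1, -66, 0.004, 1]
  ],
  "squeeze": 70
}}

```text
clock: 3.68
position: [0.4587, -0.0947, 0.0292]
tool_rot: [-3.141, -0.001, -0.444]
force: [-0.7, 1.9, 8.5]
grip_width: 0.0126
```

```bash
python3 snap.py 5 wrist
```

```text
3.7333 [ 0.45869288 -0.09472792  0.02921965] [-3.14116576e+00 -1.33122613e-03 -4.44266149e-01] [-1.22367783  0.55933443  7.79693921] 0.012348018600898765 [ 0.17  0.63 -0.12  2.14  0.19  0.39 -2.12]
```

View pics/wrist5.png

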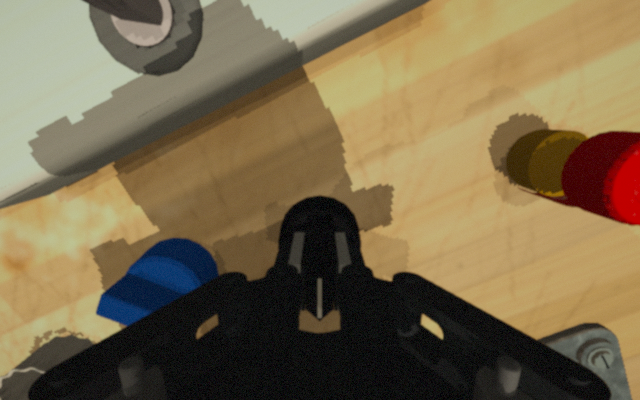

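{"api": "servo_tool", "payload": {
  "plan": [
    [0, 0, 10, 0, 1],
    [0, 0, 30, 0, 1],
    [0, 0, 55, 0, 1],
    [-5, 0, 80, 0, 1],
    [-10, 0, 105, 0, 1],
    [-10, 0, 125, 0, 1],
    [-10, 0, 138, 0, 1],
    [-10, 0, 145, 0, 1],
    [-10, 0, 148, 0, 1],
    [-10, 0, 148, 0, 1]
  ]
}}

```text
clock: 4.57
position: [0.4482, -0.0947, 0.1768]
tool_rot: [-3.141, -0.001, -0.444]
force: [-0.9, -0.0, -0.0]
grip_width: 0.0123
```

```bash
python3 snap.py 6 wrist scene side
python3 - <<'E'
import cv2,numpy as np
im=cv2.imread('pics/wrist6.png')
cv2.imwrite('pics/c6.png',cv2.resize(im[30:150,200:360],(800,600),interpolation=2))
E
```

```text
4.7167 [ 0.44774635 -0.09458649  0.17556947] [ 3.14122427e+00  1.27512981e-03 -4.44140619e-01] [-0.83931272 -0.61181025 -0.94860685] 0.012335652211677723 [ 0.24  0.34 -0.2   2.07  0.1   0.73 -2.04]
```

View pics/wrist6.png

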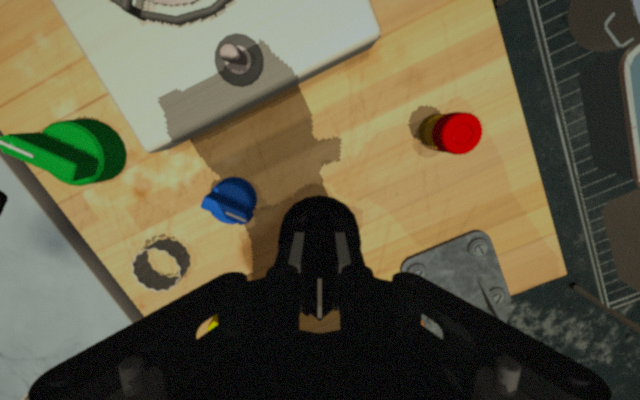

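View pics/scene6.png

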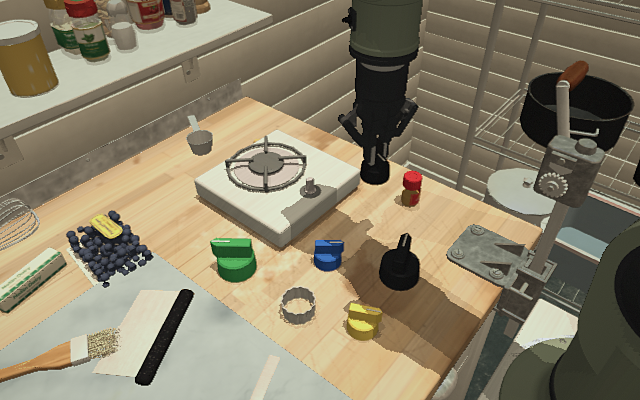

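{"api": "servo_tool", "payload": {
  "plan": [
    [8, 1, 0, 0, 1],
    [18, 2, 0, 0.05, 1],
    [30, 3, 0, 0.1, 1],
    [42, 5, 0, 0.15, 1],
    [50, 7, 0, 0.15, 1],
    [56, 8, 0, 0.15, 1],
    [60, 8, 0, 0.15, 1],
    [60, 8, 0, 0.15, 1],
    [60, 8, 0, 0.15, 1],
    [60, 8, 0, 0.15, 1]
  ]
}}

```text
clock: 5.55
position: [0.5078, -0.0868, 0.1763]
tool_rot: [3.141, 0.0, -0.295]
force: [-0.3, 0.3, -0.8]
grip_width: 0.0125
```

```bash
python3 snap.py 7 wrist
python3 - <<'E'
import cv2,numpy as np
im=cv2.imread('pics/wrist7.png')
cv2.imwrite('pics/c7.png',cv2.resize(im[50:150,235:335],(600,600),interpolation=2))
E
```

```text
5.6 [ 0.50778807 -0.08677493  0.17634023] [ 3.14142721e+00  1.16974647e-04 -2.94769638e-01] [-0.0133392   0.23349262 -1.27114913] 0.01242264559497713 [ 0.23  0.43 -0.23  1.93  0.13  0.79 -1.94]
```

View pics/wrist7.png

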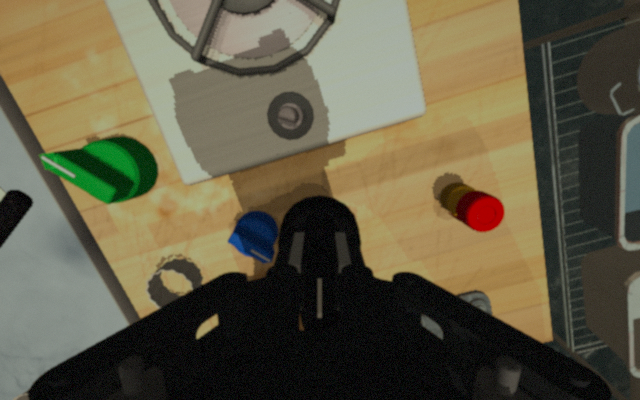

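View pics/c7.png

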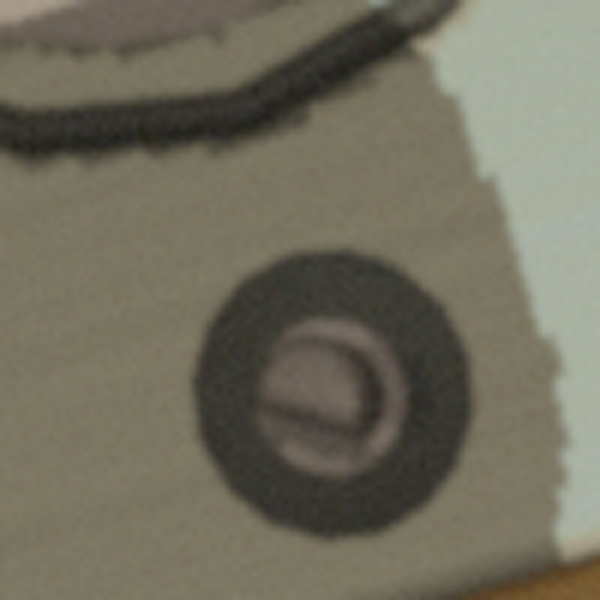

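Run:
```python
from h import *;import pickle
c=pickle.load(open('pics/wrist7.pkl','rb'));im=cv2.imread('pics/wrist7.png')
g=lambda x,y:(235+(x+.5)/6-.5,50+(y+.5)/6-.5)
an=lambda a,b:np.arctan2(*(b-a)[[1,0]])
print('deck front',an(onz(c,(188,184),.05),onz(c,(425,113),.05))+np.pi/2,'left',an(onz(c,(188,184),.05),onz(c,(112,5),.05)),'right',an(onz(c,(425,113),.05),onz(c,(405,5),.05)))
for e in(((265,405),(362,425)),((265,408),(365,438)),((270,400),(360,415))):
  print('flat',an(onz(c,g(*e[0]),.079),onz(c,g(*e[1]),.079))+np.pi/2, np.linalg.norm(onz(c,g(*e[0]),.079)-onz(c,g(*e[1]),.079)))
print('disc centre',onz(c,g(332,393),.05),'collar centre',onz(c,g(334,396),.054))
P=onz(c,g(332,393),.05).copy();P[2]=.08
for a in np.arange(0,6.28,.785):
    q=proj(c,P+[.008*np.cos(a),.008*np.sin(a),0]);print(np.round((q-[235,50]+.5)*6,0),end=' ')
A=cv2.resize(im[85:145,260:320],(720,720),interpolation=cv2.INTER_CUBIC)[100:650]
A=cv2.normalize(A,None,0,255,cv2.NORM_MINMAX);cv2.imwrite('pics/c7b.png',A)
```

```text
deck front -0.006753669037213195 left -0.011404071814909785 right -0.010588179753062702
flat -0.49226277128739016 0.013129261965395324
flat -0.5791928714357986 0.013807269548820124
flat -0.4547356561798508 0.012100319374952455
disc centre [ 0.58231171 -0.08212608  0.05      ] collar centre [ 0.58170427 -0.08264227  0.054     ]
[291. 332.] [256. 363.] [253. 411.] [284. 448.] [330. 453.] [364. 423.] [368. 375.] [338. 337.]
```

View pics/c7b.png

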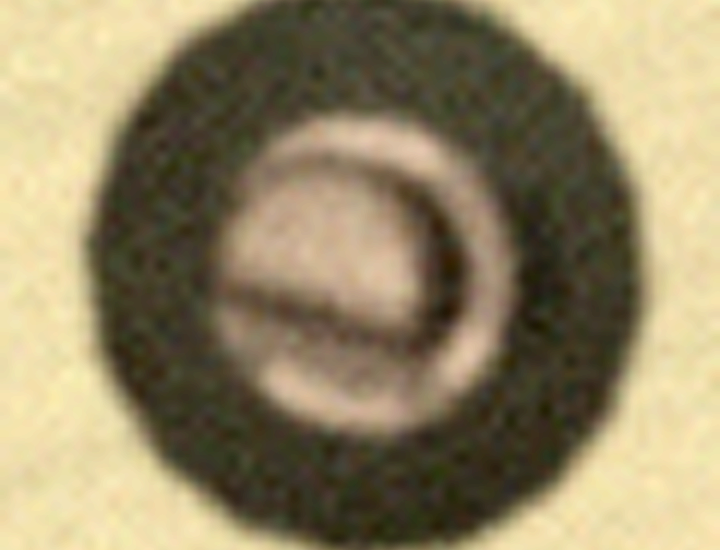

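Run:
```python
from h import *;import pickle
c=pickle.load(open('pics/wrist7.pkl','rb'));im=cv2.imread('pics/wrist7.png')
g=lambda x,y:(260+(x+.5)/12-.5,85+(y+100+.5)/12-.5)
an=lambda a,b:np.arctan2(*(b-a)[[1,0]])
a,b=onz(c,g(228,288),.077),onz(c,g(415,348),.077)
print('flat',an(a,b)+np.pi/2,np.linalg.norm(a-b),(a+b)/2)
th=an(a,b)+np.pi/2;print('axis from flat', (a+b)/2+.0035*np.array([np.cos(th),np.sin(th),0]))
G=im[:,:,1].astype(np.uint8)
m=((G<85)).astype(np.uint8)[75:150,255:330];k,l,s,ce=cv2.connectedComponentsWithStats(m)
i=1+np.argmax(s[1:,4]);mm=(l==i).astype(np.uint8);cs,_=cv2.findContours(mm,0,1);ct=max(cs,key=cv2.contourArea);e=cv2.fitEllipse(ct)
print(s[i],e);print('disc',onz(c,(e[0][0]+255,e[0][1]+75),.05),onz(c,(e[0][0]+255,e[0][1]+75),.051))
# collar
pts=[(365,115),(510,270),(370,435),(440,140),(480,190),(475,360),(265,375),(510,240),(430,425)]
q=np.array([onz(c,g(*p),.054)[:2] for p in pts]);A=np.c_[2*q,np.ones(len(q))];sol=np.linalg.lstsq(A,(q**2).sum(1),rcond=None)[0];print('collar',sol[:2],np.sqrt(sol[2]+sol[:2]@sol[:2]))
```

```text
flat -0.5978721861515255 0.013071899965351479 [ 0.57917116 -0.08080223  0.077     ]
axis from flat [ 0.58206403 -0.08277233  0.077     ]
[  12   17   47   48 1481] ((35.014957427978516, 40.245460510253906), (45.137821197509766, 47.14402389526367), 161.5792236328125)
disc [ 0.58215368 -0.08216606  0.05      ] [ 0.58212441 -0.08225821  0.051     ]
collar [ 0.581588   -0.08221687] 0.01093253945382022
```

Run:
```python
from h import *;import pickle
for n,tcp,yaw in((5,(.4587,-.0947,.0292),-.444),(7,(.5078,-.0868,.1763),-.295)):
    c=pickle.load(open(f'pics/wrist{n}.pkl','rb'));im=cv2.imread(f'pics/wrist{n}.png')
    m=(im.max(2)<45).astype(np.uint8)
    col=m[185:240,300:340];rows=[185+np.argmax(col[:,j]) for j in range(40)];print(rows)
    r=min(rows)
    tx=np.array([np.cos(yaw),np.sin(yaw),0]);ty=np.array([-np.sin(yaw),np.cos(yaw),0])
    zb=tcp[2]-.0292
    P=onz(c,(318,r-.5),zb);print('front bottom rel TCP',(P-tcp)@tx,(P-tcp)@ty)
    w=[ (j,np.where(m[j,250:390])[0][[0,-1]]+250) for j in (215,225,232)];print(w)
    for j,(a,b) in w:
        L,R=onz(c,(a,j),zb+.026),onz(c,(b,j),zb+.026);print((L-tcp)@tx,(L-tcp)@ty,(R-tcp)@tx,(R-tcp)@ty)
    cv2.imwrite(f'pics/k{n}.png',cv2.convertScaleAbs(cv2.resize(im[185:345,260:380],(600,600)[:1]+(600,),interpolation=2),alpha=2.5))
```

```text
[np.int64(202), np.int64(201), np.int64(201), np.int64(200), np.int64(200), np.int64(199), np.int64(199), np.int64(198), np.int64(198), np.int64(198), np.int64(198), np.int64(198), np.int64(198), np.int64(197), np.int64(197), np.int64(197), np.int64(197), np.int64(197), np.int64(197), np.int64(197), np.int64(197), np.int64(197), np.int64(197), np.int64(197), np.int64(197), np.int64(197), np.int64(197), np.int64(198), np.int64(198), np.int64(198), np.int64(198), np.int64(198), np.int64(199), np.int64(199), np.int64(199), np.int64(200), np.int64(200), np.int64(201), np.int64(201), np.int64(202)]
front bottom rel TCP 0.021503231107699316 0.0007703802691060658
[(215, array([285, 353])), (225, array([281, 356])), (232, array([280, 357]))]
0.01846114339082758 0.018286277710342375 0.01846580850563716 -0.018033436574577677
0.012760625894464637 0.020625768849906398 0.012766553582219092 -0.019830698570576465
0.008702516530654656 0.02131339384066497 0.008709183084259548 -0.020512726097707417
[np.int64(201), np.int64(200), np.int64(200), np.int64(199), np.int64(198), np.int64(198), np.int64(198)
[... 189 characters left out ...]
4(195), np.int64(196), np.int64(196), np.int64(196), np.int64(196), np.int64(196), np.int64(197), np.int64(197), np.int64(197), np.int64(197), np.int64(198), np.int64(198), np.int64(198), np.int64(198), np.int64(199), np.int64(199), np.int64(200), np.int64(201), np.int64(201), np.int64(202), np.int64(203)]
front bottom rel TCP 0.02268661880922365 0.0006848204662039947
[(215, array([265, 352])), (225, array([271, 356])), (232, array([275, 357]))]
0.018407514700890706 0.02888090998780041 0.018419955404722896 -0.017554979876515133
0.012708943970323171 0.025933670262964375 0.012720692164408558 -0.0198887626005421
0.008651606099088067 0.02394384065805722 0.008662654257987665 -0.020573092240999243
```

View pics/k7.png

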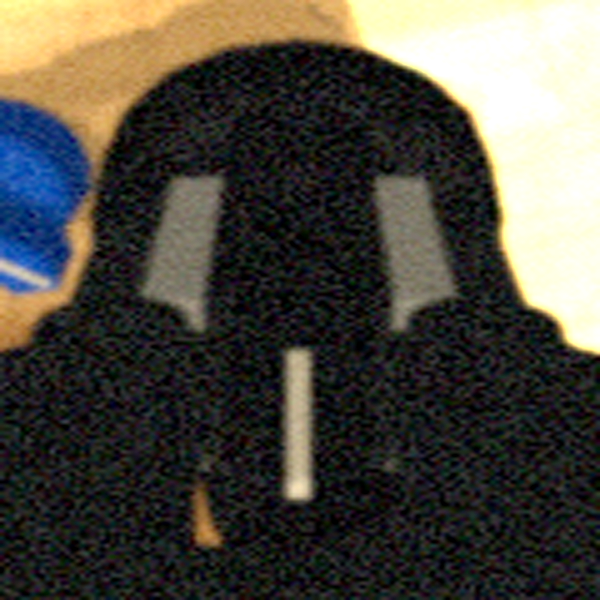

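Run:
```python
from h import *;import pickle
for n,tcp,yaw,y0,y1 in((7,(.5078,-.0868,.1763),-.295,278.3,317.8),):
    c=pickle.load(open(f'pics/wrist{n}.pkl','rb'))
    tx=np.array([np.cos(yaw),np.sin(yaw),0]);ty=np.array([-np.sin(yaw),np.cos(yaw),0])
    for y in(y0,y1):
        for dz in (0,.003):
            P=onz(c,(319.3,y),tcp[2]+.0188+dz);print('line rel',(P-tcp)@tx,(P-tcp)@ty)
# wrist4 line rel its TCP, grasp shift
c=pickle.load(open('pics/wrist4.pkl','rb'));P=onz(c,(265+212.5/4-.5,165+374.5/4-.5),.048)
tcp=np.array((.4587,-.0947,.0292));yaw=-.444;tx=np.array([np.cos(yaw),np.sin(yaw),0]);ty=np.array([-np.sin(yaw),np.cos(yaw),0])
print((P-tcp)@tx,(P-tcp)@ty)
```

```text
line rel -0.006268956883380691 -9.722834462965835e-05
line rel -0.004438244439186554 -9.428450922818331e-05
line rel -0.02875725911276884 -0.00010805616617545061
line rel -0.02638295851838307 -0.00010485060023401535
-0.02811452633945065 0.00028221329003666126
```

{"api": "servo_tool", "payload": {
  "plan": [
    [8, 0, 0, -0.04, 1],
    [18, 1, 0, -0.09, 1],
    [30, 1, 0, -0.14, 1],
    [44, 2, -5, -0.2, 1],
    [56, 3, -12, -0.26, 1],
    [66, 4, -24, -0.3, 1],
    [73, 4, -36, -0.3, 1],
    [75.5, 3.5, -46, -0.3, 1],
    [75.5, 3.5, -54, -0.3, 1],
    [75.5, 3.5, -56, -0.3, 1]
  ]
}}

```text
clock: 6.43
position: [0.5826, -0.0833, 0.119]
tool_rot: [3.141, 0.002, -0.594]
force: [-0.1, 1.0, -1.6]
grip_width: 0.0125
```

```bash
python3 snap.py 8 wrist scene side
python3 - <<'E'
import cv2,numpy as np
a=cv2.imread('pics/scene8.png')[120:220,250:370];b=cv2.imread('pics/side8.png')[140:240,240:360]
cv2.imwrite('pics/c8.png',np.vstack([cv2.resize(x,None,fx=3,fy=3,interpolation=2) for x in(a,b)]))
E
```

```text
6.5833 [ 0.58339451 -0.08331361  0.12063578] [ 3.14159047e+00 -3.95743790e-05 -5.94392330e-01] [-0.74822122 -0.57528578 -0.31019845] 0.012383459994337064 [ 0.14  0.6  -0.13  1.79  0.11  0.76 -2.22]
```

View pics/c8.png

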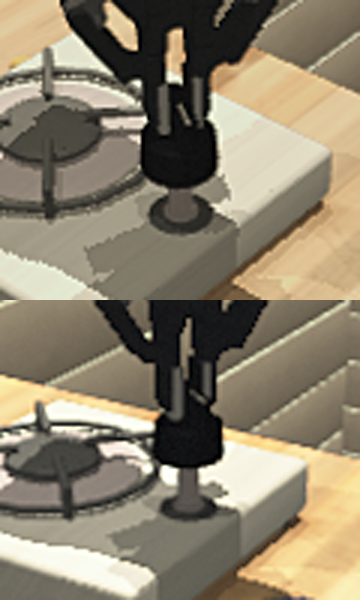

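View pics/wrist8.png

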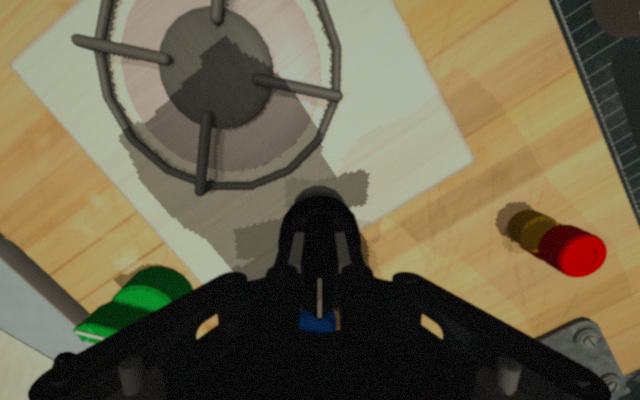

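The views show the knob sitting over the spindle, with the skirt and shaft columns within about 1 px of each other in both. I'll descend gently.

{"api": "servo_tool", "payload": {
  "plan": [
    [0, 0, -3, 0, 1],
    [0, 0, -6, 0, 1],
    [0, 0, -9, 0, 1],
    [0, 0, -11, 0, 1],
    [0, 0, -13, 0, 1],
    [0, 0, -15, 0, 1],
    [0, 0, -16, 0, 1],
    [0, 0, -17, 0, 1],
    [0, 0, -18, 0, 1],
    [0, 0, -18, 0, 1]
  ]
}}

```text
clock: 7.42
position: [0.5836, -0.0831, 0.1021]
tool_rot: [3.142, 0.0, -0.594]
force: [-0.1, 0.1, -0.3]
grip_width: 0.0123
```

It's 7 mm onto the spindle with no contact force. Continuing down.

{"api": "servo_tool", "payload": {
  "plan": [
    [0, 0, -2, 0, 1],
    [0, 0, -4, 0, 1],
    [0, 0, -6, 0, 1],
    [0, 0, -8, 0, 1],
    [0, 0, -10, 0, 1],
    [0, 0, -11, 0, 1],
    [0, 0, -12, 0, 1],
    [0, 0, -13, 0, 1],
    [0, 0, -13, 0, 1],
    [0, 0, -13, 0, 1]
  ]
}}

```text
clock: 8.25
position: [0.5837, -0.0831, 0.0893]
tool_rot: [-3.142, -0.0, -0.594]
force: [0.3, 1.2, -1.1]
grip_width: 0.0127
```

{"api": "servo_tool", "payload": {
  "plan": [
    [0, 0, -1, 0, 1],
    [0, 0, -2, 0, 1],
    [0, 0, -3, 0, 1],
    [0, 0, -4, 0, 1],
    [0, 0, -5, 0, 1],
    [0, 0, -6, 0, 1],
    [0, 0, -6.5, 0, 1],
    [0, 0, -6.5, 0, 1],
    [0, 0, -6.5, 0, 1],
    [0, 0, -6.5, 0, 1]
  ]
}}

```text
clock: 9.08
position: [0.5839, -0.0832, 0.0832]
tool_rot: [-3.141, -0.001, -0.594]
force: [-2.2, -0.2, 9.1]
grip_width: 0.0125
```

```bash
python3 snap.py 9 wrist scene side
python3 - <<'E'
import cv2,numpy as np
a=cv2.imread('pics/scene9.png')[120:220,250:370];b=cv2.imread('pics/side9.png')[140:240,240:360]
cv2.imwrite('pics/c9.png',np.vstack([cv2.resize(x,None,fx=3,fy=3,interpolation=2) for x in(a,b)]))
E
```

```text
9.2333 [ 0.58390438 -0.08320236  0.08323938] [-3.14130835e+00 -5.80002345e-04 -5.94335265e-01] [-3.12807181 -0.94087201  9.05400162] 0.01241803649112056 [ 0.13  0.66 -0.13  1.8   0.12  0.69 -2.23]
```

View pics/c9.png

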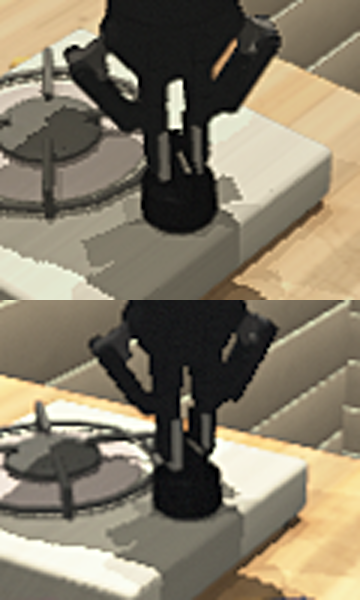

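The knob is over the collar with no gap visible, but 9 N means only about 3–4 mm of spring travel. I'll press further to the end stop.

{"api": "servo_tool", "payload": {
  "plan": [
    [0, 0, -0.5, 0, 1],
    [0, 0, -1, 0, 1],
    [0, 0, -1.5, 0, 1],
    [0, 0, -2, 0, 1],
    [0, 0, -2.5, 0, 1],
    [0, 0, -3, 0, 1],
    [0, 0, -3.5, 0, 1],
    [0, 0, -3.5, 0, 1],
    [0, 0, -3.5, 0, 1],
    [0, 0, -3.5, 0, 1]
  ],
  "squeeze": 80
}}

```text
clock: 10.07
position: [0.5847, -0.0833, 0.0823]
tool_rot: [-3.14, -0.003, -0.595]
force: [-14.7, 1.0, 55.1]
grip_width: 0.0121
```

The sharp rise to 55 N over less than 1 mm means it has hit the end stop. I'll ease back to a moderate hold.

{"api": "servo_tool", "payload": {
  "plan": [
    [0, 0, 0.4, 0, 1],
    [0, 0, 0.8, 0, 1],
    [0, 0, 1.2, 0, 1],
    [0, 0, 1.6, 0, 1],
    [0, 0, 1.8, 0, 1],
    [0, 0, 1.8, 0, 1],
    [0, 0, 1.8, 0, 1],
    [0, 0, 1.8, 0, 1],
    [0, 0, 1.8, 0, 1],
    [0, 0, 1.8, 0, 1]
  ]
}}

```text
clock: 10.9
position: [0.5843, -0.0833, 0.0827]
tool_rot: [-3.141, -0.002, -0.594]
force: [-7.8, 1.0, 29.1]
grip_width: 0.0123
```

```bash
python3 snap.py 10 wrist scene side
python3 - <<'E'
import cv2,numpy as np
a=cv2.imread('pics/scene10.png')[150:220,280:340];b=cv2.imread('pics/side10.png')[170:240,270:330]
cv2.imwrite('pics/c10.png',np.hstack([cv2.resize(x,None,fx=6,fy=6,interpolation=2) for x in(a,b)]))
E
```

```text
11.05 [ 0.58427816 -0.08324334  0.08273124] [-3.14090985e+00 -1.57480477e-03 -5.94356338e-01] [-7.67797151  0.60047492 29.86239511] 0.011813051208786878 [ 0.13  0.66 -0.13  1.8   0.12  0.68 -2.23]
```

View pics/c10.png

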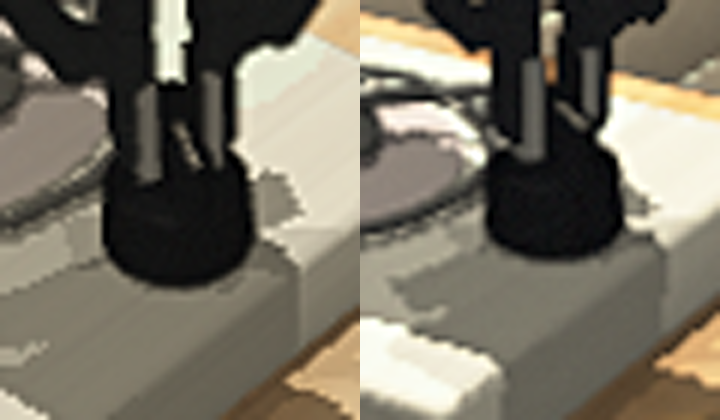

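View pics/wrist10.png

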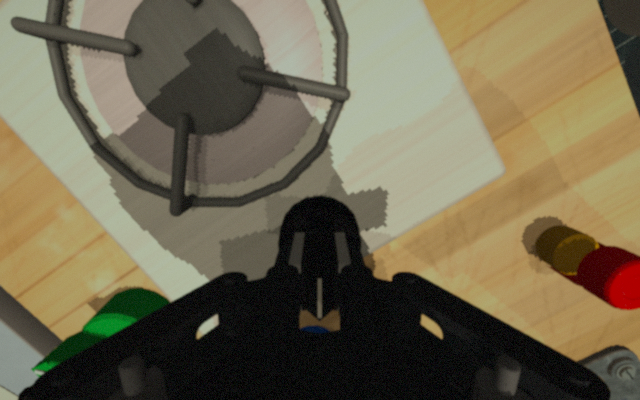

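Run:
```python
from h import *
for n,obs in(('scene',197.8),('side',213.3)):
    c=bot.calibration(n)
    for z in(.054,.058,.062):
        print(n,z,max(proj(c,(.582+.025*np.cos(a),-.0823+.025*np.sin(a),z))[1] for a in np.linspace(0,6.28,90)),obs)
s=bot.observe();print(s['clock'],s['force'],s['qd'].round(3))
```

```text
scene 0.054 196.58951112245103 197.8
scene 0.058 194.9685747445484 197.8
scene 0.062 193.33844843770618 197.8
side 0.054 212.41400086742328 213.3
side 0.058 210.65437390249522 213.3
side 0.062 208.8881951941914 213.3
11.05 [-7.67797151  0.60047492 29.86239511] [-0.001  0.    -0.001 -0.     0.    -0.001 -0.   ]
```

The image rows put the underside at about z = 0.054 m in both views. That means fully home and fully pressed. The arm is still and holding, so I'm handing in.

```bash
python3 -c "
from workcell import bot
print(bot.job_done());s=bot.observe();print(s['clock'],s['force'],s['position'])"
```

```text
the job is handed in; nothing more can be done
None
the job is handed in; nothing more can be done
```

I picked up the small black knob and turned it about 0.15 rad to match the spindle flat, which stood about 0.59 rad clockwise. I pushed it home, pressed it to the end stop, and handed in at about 11 s while still holding it. No verdict was reported.

- **Pressed in:** The last readings showed about 30 N downward push, an 80 N grip and the arm at rest. Both fixed cameras put the skirt's lower edge at about z = 0.054 m or slightly lower, and fully home and fully pressed would be 0.054 m.
- **Not measured directly:** The plunger depth is inferred from the hard stop and from that height.
- **First press:** It read only 9 N, which suggested 3–4 mm of spring travel, although the height already looked fully pressed. I pressed on and the force briefly reached 55 N, so I backed off to 30 N.
- **Sideways load:** About 8 N of sideways force remained on the tool at hand-in.
- **Bystanders:** The arm never went near the jar or the cutter ring. I didn't measure their positions again at the end.

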